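Hold a kit case in the corner of the side coder for printing

TASK

Load the grey kit case into the side coder: lay it flat on the coder's bed, label side towards the slotted fence, push its long label side tight and square against the fence and its end up to the stop block. Then hold it there firmly for the print with one diagonal push of about a kilo, down onto the bed and in against the fence at once, and finish while still holding it like that: do not let go. Leave the stop block where it is clamped, and leave the tape roll, the bottle and the spare ink cartridge alone.

Things in the scene. Friction and masses are not known exactly. Their poses are not given: they have to be found in the camera images.
- coder: Side coder, a bench printer fixed to the table. Origin on the table below the middle of the fence's front face; x away from the robot (within 15 deg), square to the fence; y along the fence. Flat aluminium bed in front of the fence: x -130 to 0 mm, 260 mm along y, top 20 mm above the table. Behind the fence: print head (x from 13 mm, 80 mm high) and white housing (x 55 to 130, 96 mm high).
- fence: The coder's fence: rigid upright slotted steel strip, 260 mm long, 6 mm thick, 24 mm high above the bed. Origin at the foot of its front face (towards the robot), at mid-length, bed level; axes as the coder's. The case is pushed against it in its +x direction.
- bed: The coder's fixed bed plate, where the case is to lie; polished, the hard plastic case slides easily on it and on the fence (friction about 0.2 to 0.3). Origin on its top surface (20 mm above the table) at the foot of the middle of the fence's front face; axes as the coder's.
- stop_corner (a point): Where the case's corner belongs: the bed-level point where stop block face and fence front meet; axes as the coder's. The aluminium block, 22 mm along the fence, 42 mm out from it, 30 mm high (46 with its black knob), clamped firmly 35 to 95 mm from mid-fence, lies on the +y side of this point; the case lies on its -y side and is pushed up to it in +y. It withstands a normal push.
- case: Grey rigid closed plastic case, plain box 56 mm wide (x), 120 long (y), 32 high, 150 to 310 g. Origin: centre of its underside. Its +x long side has a blank white label that laps 14 mm onto the lid, a white strip from above; it goes against the fence. Starts flat on the table, that side facing away from the robot (world +x) within 30 deg. Too long to grip lengthwise: grip across the 56 mm.
- case_corner (a point): Lower corner of the case at its label side (+x) and its +y end, 28 mm and 60 mm from the case's origin: belongs at stop_corner.
- tape: Roll of blue tape lying flat on the table, 94 mm across, 24 mm high; origin at the centre of its underside. Leave alone.
- alcohol: White bottle standing on the table, 54 mm across, 130 mm high; origin at the centre of its underside. Leave alone.
- cartridge: Spare black ink cartridge standing on the table, 30 x 75 mm, 58 mm high; origin at the centre of its underside. Leave alone.
Mind the look-alikes: they are no part of the job. Of the things that look like the case, the largest one is meant.

How it is judged (in metres and radians):
At the end, for the whole second after the job is handed in: Case flat on the bed, label side on the fence (gap under 2 mm, square within 1.4 degrees), end at the stop block (gap under 3 mm), still; the fingers press it with over 4 N, giving over 2 N on the fence and over 6 N on the bed (weight alone about 3 N at most), through the last second (contact force between case and fence above 2 N and contact force between case and bed above 6 N and contact force between the fingers and case above 4 N and x of case_corner in the frame of stop_corner between -0.002 and 0.002 m and y of case_corner in the frame of stop_corner between -0.003 and 0.002 m and z of case_corner in the frame of stop_corner between -0.002 and 0.002 m and angle between the y axis of case and the y axis of coder, either way round below 0.025 rad and angle between case's own z axis and vertical below 0.025 rad and linear speed of case below 0.01 m/s); the arm keeps its last pose, push and grip.
It fails at once if the stop block is pushed out of its clamped place (more than 4 mm) (distance of stop_corner from where it was at the start of the episode above 0.004 m).
It fails at once if the tape roll is disturbed (moved more than 20 mm) (distance of tape from where it was at the start of the episode above 0.02 m).
It fails at once if the bottle is disturbed (moved more than 20 mm) (distance of alcohol from where it was at the start of the episode above 0.02 m).
It fails at once if the spare cartridge is disturbed (moved more than 20 mm) (distance of cartridge from where it was at the start of the episode above 0.02 m).
It also fails if it takes over 64 s, if anything falls off the work surface, if the arm or the gripper's body presses on something with over 40 N, if the wrist force passes 120 N, or if a joint passes its speed limit or range.

ROBOT

A 6-joint arm with a two-finger parallel gripper is mounted at the origin on the work surface. World frame = base frame: x ahead of the robot, y to its left, z up, the work surface at z = 0. Lengths are in mm, angles in rad, forces in N, time in s.
With the tool pointing down it reaches from about 400 to 925 mm from the base axis. Payload 12.5 kg.
Tool frame: the origin (TCP) lies midway between the tips of the shut fingers; the grasp point (between the pads) lies 19 mm behind it (env.pinch_z is the z of the grasp point in the tool frame, in mm); z points along the fingers, y is the line along which they close (so a half turn about z gives the same grasp; the last joint's range is limited). The gripper opens to 95 mm and grips with 3 to 60 N. Pads are 20 mm wide; open, the fingers measure 119 mm over their backs; the gripper's body (75 mm by 180 mm) begins 59 mm behind the grasp point.
Start: joints at [-1.451, 0.491, 1.559, -0, 1.092, -0.106], TCP at [139.951, -609.147, 214.661] pointing down, gripper open.
Joint ranges: [-3.1, 3.1], [-0.84, 2.19], [0.05, 2.79], [-1.13, 4.28], [0.06, 2.93], [-2.69, 2.69]. Speed limits (rad/s): [2.22, 2.22, 2.79, 3.14, 3.14, 3.14].

INTERFACE

Orientations are given as [roll, pitch, yaw] about the fixed x, y, z axes, in that order (R = Rz(yaw) Ry(pitch) Rx(roll)).
In Python, from cell import env, eyes gives the robot as it stands.
- The arm moves only by the shell command python3 -m inch 'ROWS'. ROWS is JSON, a list of rows, each a list of 3 entries, a list of its own where there are three numbers: the shift along the tool's x, y, z in units of 60 mm (1.0 is 60 mm), then the turn about the tool's z in units of 5 degrees (1.0 is 5 degrees), then the closure, from -1 (fully open) to 1 (shut). In form: [[[tx, ty, tz], turn, claw], ...]. A call has exactly 10 rows; each row shifts and turns the commanded pose from where the row before left it, along the tool's axes as they then stand; what a row does not reach is not made up. A row lasts 1/8 s, in which the tool goes at most 62.5 mm and 10.7 degrees, less where a joint would pass 70% of its speed; a pose out of reach is approached as far as the arm can. A call is refused whole if a number of a shift passes 1 or a number of a turn 1, either way. A call with a gripper value outside its range is refused whole. The fingers move at their own pace and stop on an object; the grip force is fixed at half the most. Time passes only in rows, so rows that do not move let the fingers close, or fill a call up. It gives the time, the measured TCP pose, the force, the opening and the grip force at its end, in the units of the state.
- env.state(): the state, without advancing time (a new reading comes with each control period).
- eyes.read_camera(name): name is "side" or "top"; returns a dict with "pixels" (480x640x3 uint8, red, green, blue), "fx", "fy", "cx", "cy" (pixels), "distortion" ([k1, k2, p1, p2, k3] as OpenCV has them; the pictures are not rectified), "extrinsics" (4x4, takes a point from world to camera coordinates). Camera axes: x right, y down, z forward; pixel columns grow to the right and rows downward; lengths in mm; the calibration is good to about 2 mm. A picture is of the moment at which its call begins. There is no depth.
- env.job_done(): hands the job in; it is judged then, once.
Trained networks look in a picture, given as the dict that the camera call returned (one of the last four; its "shot" number tells which), for a name from the list of things; names that differ only in an ending like _2 or _b are one class to them, and where a whole thing is asked for, a point or a joint stands for the part that bears it (a point fixed in the world has none). Each returns a list of dicts, best first, with "score" (0 to 1); they miss things now and then, are a little off and sometimes report something else, mostly with a low value. They report only what shows in the picture. A call takes as long as a camera call. They do not tell look-alikes from the thing itself.
- eyes.boxes_of(name, picture): "centre" ([row, column] in pixels, amid what is visible of it).
- eyes.cut_out(name, picture): "mask" (480x640 bool, what is visible of it) and "centre" ([row, column] in pixels, amid what is visible of it).
- eyes.spot_point(name, picture): "centre" ([row, column] in pixels: a listed point, or the origin of a listed thing).
The state is a dict: "t": time; "joints": joint angles; "qvel": joint speeds; "tau": joint torques, N m; "eef_pos": TCP position; "tcp_rot": TCP orientation; "ft_force": force on the tool from outside, world axes, zero at the start; "moment": the same for the moment, N m; "opening": opening from 0.0 (shut) to 1.0 (fully open); "grip_force": force on a finger pad.
Only numpy, scipy, OpenCV 4.12 (cv2) and the standard library are available. Lean on these libraries where they do the work, as an engineer would, in place of code of your own. Each camera call takes 0.05 s, during which the arm holds its last target. There are 200 camera calls.

## Working session

There is one attempt and no reset: what is moved stays moved. The work goes in short steps, Python scripts to look and compute and a shell command to move; the robot and the scene stay as the last step left them, time stands still between calls to the robot, and variables do not carry over. Pictures are saved under pics/ and viewed, at most 10 in all, crops included, and the job is handed in when it is done.

```bash
ls; mkdir -p pics
cat > h.py <<'E'
import numpy as np, cv2
from cell import env, eyes
def ray(p,rc):
    K=np.array([[p['fx'],0,p['cx']],[0,p['fy'],p['cy']],[0,0,1]],float)
    u=cv2.undistortPoints(np.array([[[rc[1],rc[0]]]],float),K,np.array(p['distortion'],float))[0,0]
    E=np.array(p['extrinsics']);R=E[:3,:3];t=E[:3,3]
    return -R.T@t, R.T@np.array([u[0],u[1],1])
def at_z(p,rc,z):
    c,d=ray(p,rc); return c+d*(z-c[2])/d[2]
def proj(p,X):
    K=np.array([[p['fx'],0,p['cx']],[0,p['fy'],p['cy']],[0,0,1]],float)
    E=np.array(p['extrinsics'])
    return cv2.projectPoints(np.array(X,float).reshape(-1,3),cv2.Rodrigues(E[:3,:3])[0],E[:3,3],K,np.array(p['distortion'],float))[0][:,0]
def save(p,n): cv2.imwrite('pics/'+n,cv2.cvtColor(p['pixels'],cv2.COLOR_RGB2BGR))
E
python3 - <<'E'
from h import *
s=env.state();print({k:np.round(v,3).tolist() for k,v in s.items()})
H=dict(coder=0,fence=20,stop_corner=20,case=0,case_corner=0,tape=0,alcohol=0,cartridge=0)
for n in('top','side'):
    p=eyes.read_camera(n);save(p,n+'0.png')
    print(n,np.round(ray(p,(240,320))[0]))
    for k,z in H.items():
        for r in eyes.spot_point(k,p)[:4]: print(k,round(r['score'],2),np.round(r['centre']),np.round(at_z(p,r['centre'],z),1))
    for r in eyes.cut_out('case',p)[:4]:
        rr=cv2.minAreaRect(np.argwhere(r['mask'])[:,::-1].astype(np.float32))
        print('mask',r['score'],r['mask'].sum(),[np.round(at_z(p,(b[1],b[0]),32),1).tolist() for b in cv2.boxPoints(rr)])
E
```

```text
pics
{'t': 0.0, 'joints': [-1.451, 0.492, 1.559, 0.0, 1.092, -0.106], 'qvel': [0.0, 0.001, -0.001, 0.001, -0.002, -0.0], 'tau': [-0.001, -61.265, -25.818, 0.069, 0.048, -0.0], 'eef_pos': [139.93, -608.888, 214.047], 'tcp_rot': [-3.14, -0.0, 0.226], 'ft_force': [0.002, 0.78, -0.194], 'moment': [-0.003, 0.011, -0.013], 'grip_force': 0.0, 'opening': 0.999}
top [ 436.   -9. 1310.]
coder 0.67 [175. 336.] [637.9 -20.4   0. ]
fence 0.94 [176. 335.] [631.8 -18.3  20. ]
stop_corner 0.73 [256. 261.] [430.6 160.8  20. ]
stop_corner 0.46 [177. 307.] [629.4  51.4  20. ]
case 0.85 [236. 206.] [477.3 304.6   0. ]
case 0.76 [255. 259.] [432.1 169.3   0. ]
case 0.62 [307. 248.] [301.4 194.4   0. ]
case_corner 0.75 [236. 241.] [479.2 215.6   0. ]
case_corner 0.59 [285. 248.] [357.9 194.6   0. ]
case_corner 0.56 [243. 184.] [460.3 362.2   0. ]
tape 0.66 [262. 401.] [ 421.  -187.4    0. ]
alcohol 0.96 [162. 184.] [667.2 366.7   0. ]
alcohol 0.52 [258. 258.] [425.3 171.4   0. ]
alcohol 0.46 [175. 466.] [ 645.5 -351.5    0. ]
cartridge 0.56 [174. 471.] [ 645.9 -362.5    0. ]
mask 0.83 633 [[467.0, 358.4, 
[... 788 characters left out ...]
. ]
case_corner 0.61 [342. 359.] [351.8 189.9   0. ]
tape 0.92 [211. 366.] [ 420.3 -177.1    0. ]
alcohol 0.83 [385. 150.] [664.7 369.7  -0. ]
alcohol 0.75 [323. 320.] [430.5 165.6   0. ]
alcohol 0.61 [236. 251.] [639.5 -28.8   0. ]
cartridge 0.57 [157. 296.] [ 639.8 -343.3    0. ]
mask 0.97 1340 [[512.4, 300.7, 32.0], [476.4, 274.2, 32.0], [422.1, 358.5, 32.0], [455.9, 382.1, 32.0]]
mask 0.97 1354 [[353.5, 197.2, 32.0], [269.7, 158.8, 32.0], [254.5, 216.0, 32.0], [334.7, 252.2, 32.0]]
mask 0.76 2206 [[480.4, 230.9, 32.0], [432.1, 91.6, 32.0], [371.0, 138.9, 32.0], [422.2, 268.8, 32.0]]
mask 0.37 13210 [[770.2, 141.0, 32.0], [857.5, -235.6, 32.0], [495.4, -130.0, 32.0], [483.6, 193.4, 32.0]]
```

View pics/top0.png

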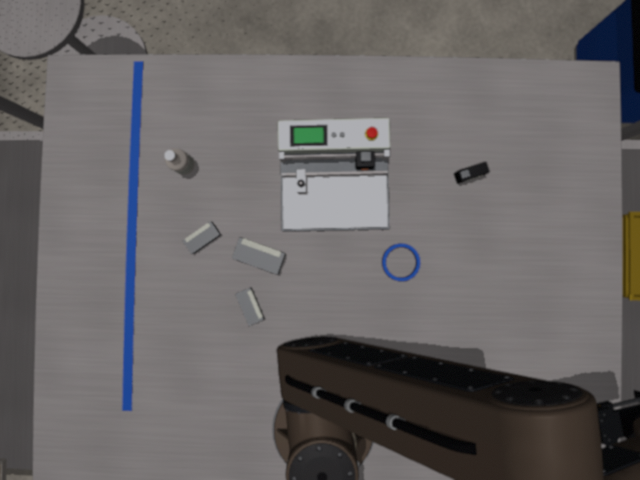

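View pics/side0.png

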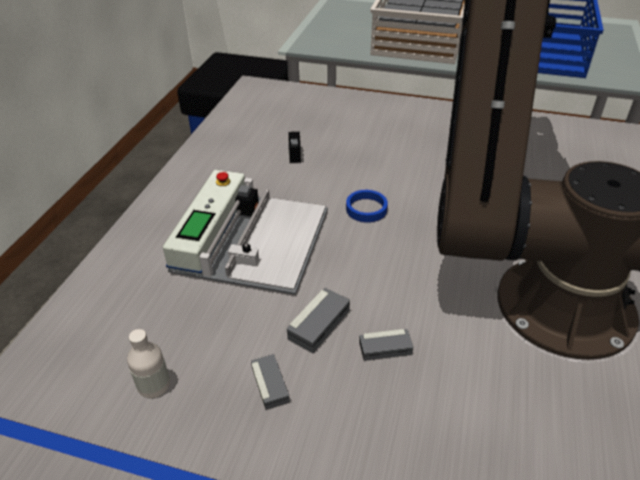

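The largest of three grey cases is the one at top (255,259) / side (318,320), with its label strip on the upper, far side. The stop block is at top (301,181), on the +y part of the bed. Next I'll refine the case pose and the coder yaw.

```bash
cat >> h.py <<'E'
from scipy.optimize import minimize
def hull(p,x,y,a,z0,L=(56,120,32)):
    c,s=np.cos(a),np.sin(a)
    P=[(x+c*i*L[0]/2-s*j*L[1]/2,y+s*i*L[0]/2+c*j*L[1]/2,z0+k*L[2]) for i in(-1,1) for j in(-1,1) for k in(0,1)]
    h=cv2.convexHull(proj(p,P).astype(np.float32))
    m=np.zeros((480*4,640*4),np.uint8);cv2.fillConvexPoly(m,np.round((h*4+1.5)*16).astype(np.int32),1,shift=4)
    return cv2.resize(m.astype(np.float32),(640,480),interpolation=cv2.INTER_AREA)
def fit(pm,g,z0):
    f=lambda v:sum(np.abs(hull(p,v[0],v[1],v[2]/50,z0)-m).sum()/m.sum() for p,m in pm)
    r=minimize(f,[g[0],g[1],g[2]*50],method='Nelder-Mead',options=dict(initial_simplex=[[g[0]+a,g[1]+b,g[2]*50+c] for a,b,c in((0,0,0),(8,0,0),(0,8,0),(0,0,6))]))
    return r.x[0],r.x[1],np.degrees(r.x[2]/50),r.fun
def casemask(p,xy,z=16):
    q=proj(p,[xy[0],xy[1],z])[0]
    c=[r for r in eyes.cut_out('case',p) if r['mask'][max(0,int(q[1])-3):int(q[1])+4,int(q[0])-3:int(q[0])+4].any()]
    return c[0]['mask'].astype(np.float32) if c else None
E
python3 - <<'E'
from h import *
pm=[]
for n in('top','side'):
    p=eyes.read_camera(n);m=casemask(p,(431,164))
    print(n,None if m is None else m.sum())
    if m is not None: pm.append((p,m)); print(fit(pm[-1:],(431,164,-.3),0))
    if n=='top':
        g=cv2.cvtColor(p['pixels'],cv2.COLOR_RGB2GRAY).astype(float)
        for nm,lo,hi,z in(('front',222,238,20),('fence',168,182,44)):
            pts=[]
            for c in range(312,350) if nm=='fence' else range(290,382):
                d=np.abs(np.diff(g[lo:hi,c]));i=d.argmax();w=d[max(0,i-1):i+2];pts.append((c,lo+.5+(np.arange(max(0,i-1),max(0,i-1)+len(w))*w).sum()/w.sum()))
            vx,vy,x0,y0=cv2.fitLine(np.array(pts,np.float32),cv2.DIST_HUBER,0,.01,.01).ravel()
            a=[at_z(p,(y0+vy/vx*(c-x0),c),z) for c in(283,388)];d=a[0]-a[1]
            print(nm,np.round(a,1).tolist(),'yaw',np.degrees(np.arctan2(-d[0],d[1])))
print(fit(pm,(431,164,-.3),0))
for n in('top','side'):
    p=eyes.read_camera(n);x0,y0,w,h,f=((270,110,130,130,6) if n=='top' else (160,160,180,140,4.4))
    c=cv2.resize(p['pixels'][y0:y0+h,x0:x0+w],None,fx=4.4,fy=4.4,interpolation=cv2.INTER_CUBIC);cv2.imwrite(f'pics/c_{n}.png',c[:,:,::-1])
E
python3 -c "
import cv2,numpy as np
a=cv2.imread('pics/c_top.png');print(a.shape)"
```

```text
top 1146.0
(np.float64(431.7683234092406), np.float64(166.9378996556007), np.float64(-18.306609656356763), np.float64(0.03888525441288948))
front [[498.7, 107.8, 20.0], [510.2, -152.4, 20.0]] yaw 2.518181228237278
fence [[625.2, 108.4, 44.0], [632.1, -148.2, 44.0]] yaw 1.5359129606217239
side 2186.0
(np.float64(430.58787266255473), np.float64(169.9956784788058), np.float64(-16.826496420719984), np.float64(0.07164913415908813))
(np.float64(431.8502681872808), np.float64(167.78940300082297), np.float64(-18.102669916164825), np.float64(0.12879477441310883))
(572, 572, 3)
```

View pics/c_top.png

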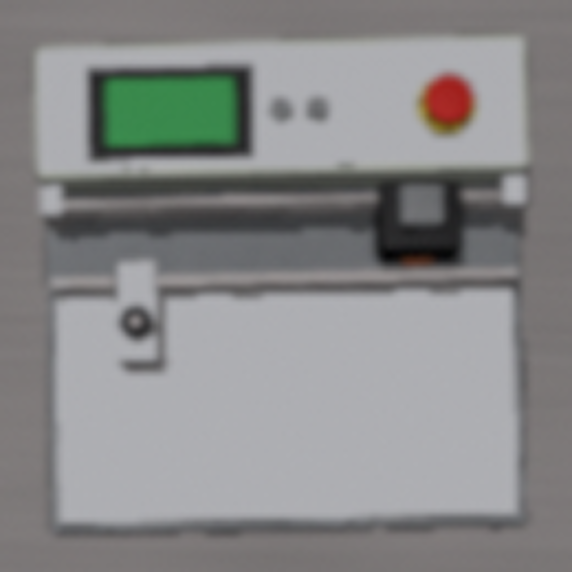

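```bash
python3 -m inch '[[[0,0,0],-1,-1],[[0,0,0],-1,-1],[[0,0,0],-1,-1],[[0,0,0],-1,-1],[[0,0,0],-1,-1],[[0,0,0],-1,-1],[[0,0,0],-1,-1],[[0,0,0],-1,-1],[[0,0,0],-1,-1],[[0,0,0],-1,-1]]'
```

```text
t: 2.55
eef_pos: [140.0, -609.1, 214.7]
tcp_rot: [3.142, 0.0, 1.101]
ft_force: [-1.3, -0.8, 0.0]
opening: 0.998
grip_force: 0.0
```

```bash
python3 -m inch '[[[0,0,0],-1,-1],[[0,0,0],-0.8,-1],[[0.85,0.46,0],0,-1],[[0.85,0.46,0],0,-1],[[0.85,0.46,0],0,-1],[[0.85,0.46,0],0,-1],[[0.85,0.46,0],0,-1],[[0.85,0.46,0],0,-1],[[0.85,0.46,0],0,-1],[[0.85,0.46,0],0,-1]]'
cat >> h.py <<'E'
def go(x,y,z=None,s=None):
    s=s or env.state();e=np.array(s['eef_pos']);d=np.array([x,y,e[2] if z is None else z])-e
    a=s['tcp_rot'][2];c,q=np.cos(a),np.sin(a)
    print('at',np.round(e,1),'yaw',round(np.degrees(a),2),'shift units',np.round(np.array([c*d[0]+q*d[1],q*d[0]-c*d[1],-d[2]])/60,3))
E
python3 -c "
from h import *
go(431.5,168,150)"
```

```text
t: 3.8
eef_pos: [477.6, -288.3, 214.8]
tcp_rot: [3.141, 0.0, 1.256]
ft_force: [-0.1, -1.1, -0.2]
opening: 1.001
grip_force: 0.0
at [ 477.6 -288.3  214.8] yaw 71.94 shift units [ 6.992 -3.089  1.08 ]
```

```bash
python3 -m inch '[[[0.78,-0.34,0.12],0,-1],[[0.78,-0.34,0.12],0,-1],[[0.78,-0.34,0.12],0,-1],[[0.78,-0.34,0.12],0,-1],[[0.78,-0.34,0.12],0,-1],[[0.78,-0.34,0.12],0,-1],[[0.78,-0.34,0.12],0,-1],[[0.78,-0.34,0.12],0,-1],[[0.75,-0.36,0.12],0,-1],[[0,0,0],0,-1]]'
python3 -c "
from h import *
go(431.5,168,5)"
```

```text
t: 5.05
eef_pos: [430.0, 168.7, 149.5]
tcp_rot: [-3.141, 0.0, 1.26]
ft_force: [0.6, 0.4, 1.3]
opening: 0.998
grip_force: 0.0
at [430.  168.7 149.5] yaw 72.18 shift units [-0.004  0.028  2.408]
```

```bash
python3 -m inch '[[[0,0.03,0.5],0,-1],[[0,0,0.5],0,-1],[[0,0,0.5],0,-1],[[0,0,0.5],0,-1],[[0,0,0.3],0,-1],[[0,0,0.1],0,-1],[[0,0,0],0,-1],[[0,0,0],0,1],[[0,0,0],0,1],[[0,0,0],0,1]]'
python3 -m inch '[[[0,0,0],0,1],[[0,0,0],0,1],[[0,0,0],0,1],[[0,0,0],0,1],[[0,0,-0.3],0,1],[[0,0,-0.4],0,1],[[0,0,-0.4],0,1],[[0,0,-0.3],0,1],[[0,0,0],0,1],[[0,0,0],0,1]]'
```

```text
t: 6.3
eef_pos: [432.6, 165.8, 6.2]
tcp_rot: [3.141, -0.0, 1.256]
ft_force: [-0.4, 0.2, 0.6]
opening: 0.742
grip_force: 0.0
t: 7.55
eef_pos: [432.2, 165.7, 89.1]
tcp_rot: [-3.141, 0.0, 1.256]
ft_force: [-0.3, -0.4, -1.6]
opening: 0.59
grip_force: 30.0
```

```bash
python3 -m inch '[[[0,0,0],-1,1],[[0,0,0],-1,1],[[0,0,0],-1,1],[[0,0,0],-1,1],[[-0.65,0.43,0],0,1],[[-0.65,0.43,0],0,1],[[-0.65,0.43,0],0,1],[[-0.65,0.43,0],0,1],[[-0.65,0.43,0],0,1],[[0,0,0],0,1]]'
python3 - <<'E'
from h import *
go(567.6,-25,27)
t=[]
for n in('top','side'):
    p=eyes.read_camera(n)
    save(p,f'{n}1.png')
    for k in('stop_corner','fence'):
        for r in eyes.spot_point(k,p)[:2]: print(n,k,round(r['score'],2),np.round(r['centre']),np.round(at_z(p,r['centre'],20),1))
E
```

```text
t: 8.8
eef_pos: [569.0, -27.2, 88.3]
tcp_rot: [-3.141, 0.0, 1.602]
ft_force: [-0.4, 1.2, -1.4]
opening: 0.583
grip_force: 30.0
at [569.  -27.2  88.3] yaw 91.76 shift units [ 0.038 -0.022  1.021]
top stop_corner 0.67 [174. 307.] [638.   50.8  20. ]
side stop_corner 0.55 [256. 239.] [630.   58.8  20. ]
side fence 0.79 [235. 251.] [631.2 -10.3  20. ]
```

```bash
python3 -m inch '[[[0,0,0.25],0,1],[[0,0,0.3],0,1],[[0,0,0.25],0,1],[[0,0,0.12],0,1],[[0,0,0.05],0,1],[[0,0,0.03],0,1],[[0,0,0],0,1],[[0,0,0],0,1],[[0,0,0],0,1],[[0,0,0],0,1]]'
```

```text
t: 10.35
eef_pos: [568.0, -24.8, 29.9]
tcp_rot: [3.141, 0.0, 1.605]
ft_force: [0.6, 0.5, -1.5]
opening: 0.589
grip_force: 30.0
```

```bash
python3 -m inch '[[[0,0,0.02],0,1],[[0,0,0.02],0,1],[[0,0,0.01],0,1],[[0,0,0],0,1],[[0,0,0],0,1],[[0,0,0],0,1],[[0,0,0],0,1],[[0,0,0],0,1],[[0,0,0],0,1],[[0,0,0],0,1]]'
```

```text
t: 11.6
eef_pos: [568.0, -24.8, 26.8]
tcp_rot: [3.142, 0.0, 1.605]
ft_force: [0.4, -0.0, -2.1]
opening: 0.583
grip_force: 30.0
```

```bash
python3 -m inch '[[[0,0,0.02],0,1],[[0,0,0.02],0,1],[[0,0,0],0,1],[[0,0,0],0,1],[[0,0,0],0,1],[[0,0,0],0,1],[[0,0,0],0,1],[[0,0,0],0,1],[[0,0,0],0,1],[[0,0,0],0,1]]'
```

```text
t: 12.85
eef_pos: [568.3, -24.8, 25.8]
tcp_rot: [3.14, 0.0, 1.605]
ft_force: [-3.4, -0.2, 16.9]
opening: 0.588
grip_force: 30.0
```

```bash
python3 -m inch '[[[0,0,0],0,-0.4],[[0,0,0],0,-0.4],[[0,0,0],0,-0.4],[[0,0,0],0,-0.4],[[0,0,-0.3],0,-0.4],[[0,0,-0.5],0,-0.4],[[0,0,-0.4],0,0],[[0,0,0],0,1],[[0,0,0],0,1],[[0,0,0],0,1]]'
python3 - <<'E'
from h import *
go(568,-25)
pm=[]
for n in('top','side'):
    p=eyes.read_camera(n);save(p,n+'2.png');m=casemask(p,(568,-23),36)
    if m is not None: print(n,m.sum(),fit([(p,m)],(568,-23,.03),20))
cv2.imwrite('pics/s2c.png',cv2.resize(p['pixels'][150:310,150:350],None,fx=4,fy=3.75)[:,:,::-1])
E
```

```text
t: 14.1
eef_pos: [567.6, -24.8, 95.7]
tcp_rot: [-3.14, -0.0, 1.605]
ft_force: [0.5, -0.3, -0.1]
opening: 0.339
grip_force: 0.0
at [567.6 -24.8  95.7] yaw 91.94 shift units [-0.004  0.007 -0.   ]
side 1539.0 (np.float64(568.5000207332286), np.float64(-19.580438140559416), np.float64(1.4389543787216184), np.float64(0.05023554340004921))
```

View pics/s2c.png

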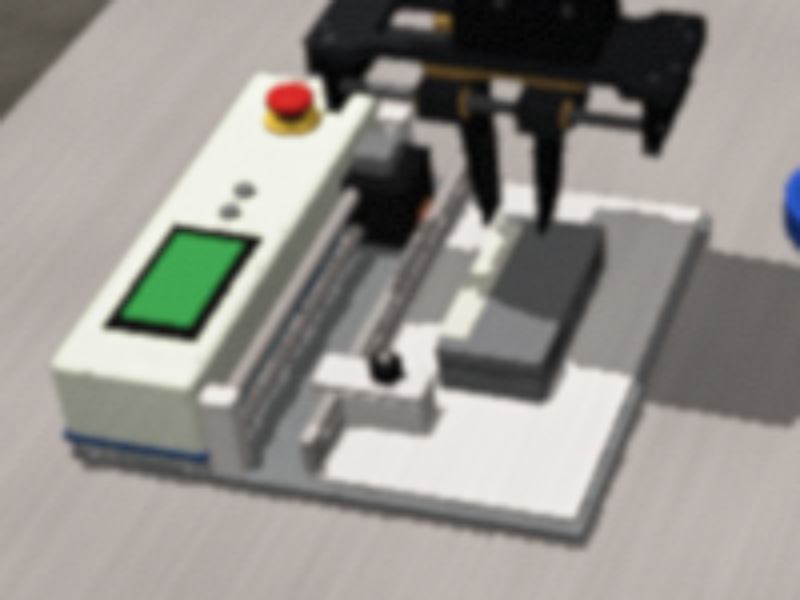

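```bash
python3 -m inch '[[[0,0,0],0,1],[[0.05,-0.5,0],0,1],[[0,-0.5,0],0,1],[[0,0,0],0,1],[[0,0,0.4],0,1],[[0,0,0.4],0,1],[[0,0,0.27],0,1],[[0,0,0],0,1],[[0,0,0],0,1],[[0,0,0],0,1]]'
python3 -m inch '[[[0,0.2,0],0,1],[[0,0.2,0],0,1],[[0,0.1,0],0,1],[[0,0.1,0],0,1],[[0,0.1,0],0,1],[[0,0.1,0],0,1],[[0,0.05,0],0,1],[[0,0,0],0,1],[[0,0,0],0,1],[[0,0,0],0,1]]'
```

```text
t: 15.55
eef_pos: [508.4, -23.9, 32.9]
tcp_rot: [3.14, 0.0, 1.605]
ft_force: [-0.3, -0.0, 0.3]
opening: 0.004
grip_force: 0.0
t: 16.8
eef_pos: [558.8, -22.1, 32.2]
tcp_rot: [3.142, 0.0, 1.605]
ft_force: [-0.2, -1.5, -0.2]
opening: -0.0
grip_force: 0.0
```

```bash
python3 -m inch '[[[0,0.04,0],0,1],[[0,0.04,0],0,1],[[0,0.03,0],0,1],[[0,0,0],0,1],[[0,0,0],0,1],[[0,0,0],0,1],[[0,0,0],0,1],[[0,0,0],0,1],[[0,0,0],0,1],[[0,0,0],0,1]]'
python3 - <<'E'
from h import *
for n in('top','side'):
    p=eyes.read_camera(n);m=casemask(p,(590,-22),36)
    if m is not None: print(n,m.sum(),fit([(p,m)],(590,-22,.03),20))
E
```

```text
t: 18.05
eef_pos: [565.5, -21.9, 32.2]
tcp_rot: [3.141, 0.0, 1.605]
ft_force: [0.8, -0.2, 0.9]
opening: 0.001
grip_force: 0.0
side 1104.0 (np.float64(608.6522371811162), np.float64(-14.911385645391128), np.float64(19.110338999285545), np.float64(0.3759058117866516))
```

```bash
python3 -m inch '[[[0,0.02,0],0,1],[[0,0,0],0,1],[[0,0.02,0],0,1],[[0,0,0],0,1],[[0,0.02,0],0,1],[[0,0,0],0,1],[[0,0,0],0,1],[[0,0,0],0,1],[[0,0,0],0,1],[[0,0,0],0,1]]'
python3 - <<'E'
from h import *
p=eyes.read_camera('side');cv2.imwrite('pics/s3c.png',cv2.resize(p['pixels'][150:310,150:350],None,fx=4,fy=3.75,interpolation=cv2.INTER_CUBIC)[:,:,::-1])
E
```

```text
t: 19.5
eef_pos: [569.1, -21.7, 32.2]
tcp_rot: [-3.142, 0.0, 1.605]
ft_force: [-0.9, 0.2, -1.0]
opening: 0.005
grip_force: 0.1
```

View pics/s3c.png

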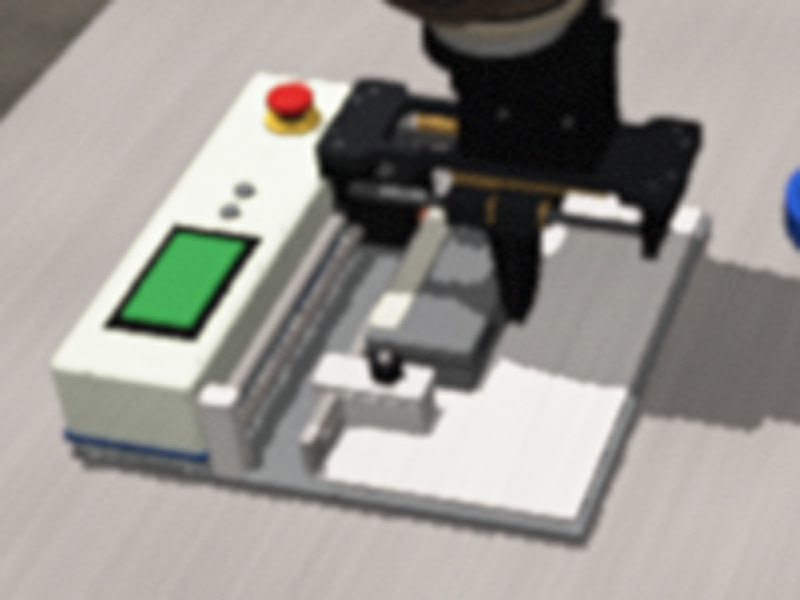

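The case is near the fence, square, and a little short of the block. I'll creep on.

```bash
python3 -m inch '[[[0,0.02,0],0,1],[[0,0,0],0,1],[[0,0.02,0],0,1],[[0,0,0],0,1],[[0,0.01,0],0,1],[[0,0,0],0,1],[[0,0.01,0],0,1],[[0,0,0],0,1],[[0,0,0],0,1],[[0,0,0],0,1]]'
```

```text
t: 20.8
eef_pos: [569.2, -21.5, 31.9]
tcp_rot: [-3.134, -0.001, 1.605]
ft_force: [-17.4, -3.0, 9.0]
opening: 0.005
grip_force: 8.7
```

```bash
python3 -m inch '[[[0,-0.3,0],0,1],[[0,0,-0.5],0,1],[[0,0,-0.6],0,1],[[-0.52,0.27,0],0,1],[[-0.52,0.27,0],0,1],[[-0.54,0.26,0],0,1],[[0,0,0],0,1],[[0,0,0],0,1],[[0,0,0],0,1],[[0,0,0],0,1]]'
python3 - <<'E'
from h import *
go(602,-115,38)
for n in('top','side'):
    p=eyes.read_camera(n);m=casemask(p,(604,-22),36);save(p,n+'4.png')
    if m is not None: print(n,m.sum(),fit([(p,m)],(604,-22,.03),20))
    if n=='side':cv2.imwrite('pics/s4c.png',cv2.resize(p['pixels'][150:310,150:350],None,fx=4,fy=3.75,interpolation=cv2.INTER_CUBIC)[:,:,::-1])
E
```

```text
t: 22.05
eef_pos: [605.7, -114.6, 98.4]
tcp_rot: [-3.142, 0.0, 1.605]
ft_force: [-0.6, 0.4, -1.3]
opening: 0.005
grip_force: 0.0
at [ 605.7 -114.6   98.4] yaw 91.99 shift units [-0.004 -0.062  1.006]
top 854.0 (np.float64(606.9593224527628), np.float64(-18.78063187097216), np.float64(3.134583305634191), np.float64(0.4388173222541809))
side 1407.0 (np.float64(605.7075190919434), np.float64(-19.33491981516665), np.float64(2.854296964334169), np.float64(0.12122423946857452))
```

View pics/s4c.png

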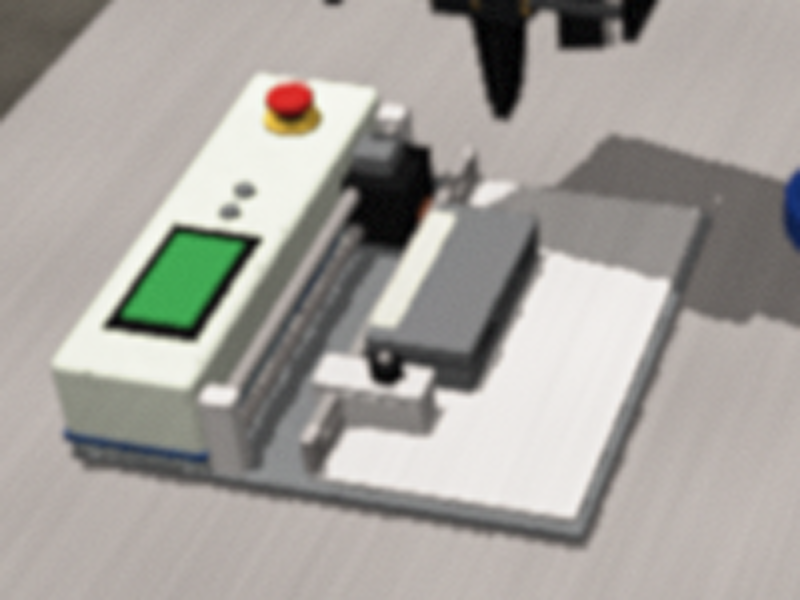

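The case is on the fence with roughly 15 mm left to the stop. I'll push its far end towards +y.

```bash
python3 -m inch '[[[0,-0.06,0.3],0,1],[[0,0,0.4],0,1],[[0,0,0.3],0,1],[[0,0,0],0,1],[[0.15,0,0],0,1],[[0.15,0,0],0,1],[[0.1,0,0],0,1],[[0,0,0],0,1],[[0,0,0],0,1],[[0,0,0],0,1]]'
python3 -m inch '[[[0.05,0,0],0,1],[[0.05,0,0],0,1],[[0.04,0,0],0,1],[[0,0,0],0,1],[[0.03,0,0],0,1],[[0,0,0],0,1],[[0.03,0,0],0,1],[[0,0,0],0,1],[[0,0,0],0,1],[[0,0,0],0,1]]'
```

```text
t: 23.5
eef_pos: [601.4, -91.7, 38.2]
tcp_rot: [3.142, 0.0, 1.604]
ft_force: [0.0, -0.1, -0.3]
opening: 0.006
grip_force: 0.0
t: 24.75
eef_pos: [601.0, -79.5, 38.2]
tcp_rot: [3.142, 0.0, 1.605]
ft_force: [-0.3, 0.7, -0.8]
opening: 0.011
grip_force: 0.0
```

```bash
python3 -m inch '[[[0.03,0,0],0,1],[[0,0,0],0,1],[[0.03,0,0],0,1],[[0,0,0],0,1],[[0.02,0,0],0,1],[[0,0,0],0,1],[[0.02,0,0],0,1],[[0,0,0],0,1],[[0,0,0],0,1],[[0,0,0],0,1]]'
```

```text
t: 26.0
eef_pos: [601.1, -76.8, 38.5]
tcp_rot: [3.141, 0.004, 1.605]
ft_force: [-3.1, -24.2, 0.6]
opening: 0.005
grip_force: 11.8
```

```bash
python3 -m inch '[[[-0.15,0,0],0,1],[[0,0,-0.5],0,1],[[0,0,-0.5],0,1],[[0.45,-0.3,0],0,1],[[0.45,-0.3,0],0,1],[[0.42,-0.26,0],0,1],[[0,0,0],0,1],[[0,0,0.5],0,1],[[0,0,0.5],0,1],[[0,0,0],0,1]]'
python3 -m inch '[[[0,0,0],0,1],[[0,0.1,0],0,1],[[0,0.1,0],0,1],[[0,0.07,0],0,1],[[0,0.03,0],0,1],[[0,0.03,0],0,1],[[0,0,0],0,1],[[0,0,0],0,1],[[0,0,0],0,1],[[0,0,0],0,1]]'
```

```text
t: 27.25
eef_pos: [546.4, -5.5, 36.7]
tcp_rot: [-3.138, -0.0, 1.604]
ft_force: [0.8, -0.5, 0.4]
opening: 0.005
grip_force: 0.0
t: 28.5
eef_pos: [566.6, -4.4, 38.2]
tcp_rot: [3.142, 0.0, 1.605]
ft_force: [0.9, 0.6, 0.7]
opening: 0.003
grip_force: 0.0
```

```bash
python3 -m inch '[[[0,0.02,0],0,1],[[0,0,0],0,1],[[0,0.02,0],0,1],[[0,0,0],0,1],[[0,0.01,0],0,1],[[0,0,0],0,1],[[0,0.01,0],0,1],[[0,0,0],0,1],[[0,0,0],0,1],[[0,0,0],0,1]]'
```

```text
t: 29.75
eef_pos: [569.2, -4.3, 38.1]
tcp_rot: [-3.139, -0.0, 1.605]
ft_force: [-6.4, 0.1, 3.6]
opening: 0.007
grip_force: 3.6
```

```bash
python3 -m inch '[[[0,-0.15,0],0,1],[[0,0,-0.35],0,1],[[0,0,-0.35],0,1],[[-0.03,0.3,0],0,1],[[0,0.38,0],0,1],[[0,0,0],0,1],[[0,0,0.2],0,1],[[0,0,0.15],0,1],[[0,0,0],0,1],[[0,0,0],0,1]]'
python3 -m inch '[[[0,0,0.04],0,1],[[0,0,0],0,1],[[0,0,0.03],0,1],[[0,0,0],0,1],[[0,0,0.01],0,1],[[0,0,0],0,1],[[0,0,0],0,1],[[0,0,0],0,1],[[0,0,0],0,1],[[0,0,0],0,1]]'
```

```text
t: 31.0
eef_pos: [602.0, -5.1, 59.2]
tcp_rot: [-3.141, 0.0, 1.605]
ft_force: [0.4, -0.1, 1.3]
opening: 0.003
grip_force: 0.0
t: 32.25
eef_pos: [602.1, -5.0, 54.5]
tcp_rot: [3.141, 0.0, 1.605]
ft_force: [0.2, -1.0, -0.5]
opening: 0.005
grip_force: 0.0
```

```bash
python3 -m inch '[[[0,0,0.02],0,1],[[0,0,0],0,1],[[0,0,0.01],0,1],[[0,0,0],0,1],[[0,0,0.01],0,1],[[0,0,0],0,1],[[0,0,0.01],0,1],[[0,0,0],0,1],[[0,0,0],0,1],[[0,0,0],0,1]]'
```

```text
t: 33.5
eef_pos: [602.2, -5.0, 52.3]
tcp_rot: [3.141, 0.0, 1.605]
ft_force: [-3.2, 0.4, 10.1]
opening: 0.007
grip_force: 5.6
```

```bash
python3 -m inch '[[[0,0,0.005],0,1],[[0,0.01,0],0,1],[[0,0,0],0,1],[[0,0.01,0],0,1],[[0,0,0],0,1],[[0,0,0],0,1],[[0,0,0],0,1],[[0,0,0],0,1],[[0,0,0],0,1],[[0,0,0],0,1]]'
python3 -c "
from h import *
s=env.state();print(np.round(s['ft_force'],1),np.round(s['moment'],2))
p=eyes.read_camera('side');cv2.imwrite('pics/s5c.png',cv2.resize(p['pixels'][150:310,150:350],None,fx=4,fy=3.75,interpolation=cv2.INTER_CUBIC)[:,:,::-1])
m=casemask(p,(604,-6),36)
if m is not None: print(fit([(p,m)],(604,-6,.04),20))
s=env.state();print(np.round(s['ft_force'],1))
"
```

```text
t: 34.75
eef_pos: [602.8, -4.9, 52.3]
tcp_rot: [-3.141, 0.0, 1.605]
ft_force: [-7.4, -0.5, 15.1]
opening: 0.004
grip_force: 8.1
[-7.4 -0.5 15.1] [-0.01  1.17 -0.03]
(np.float64(604.7960784605635), np.float64(-4.876342661769867), np.float64(2.1876774795320317), np.float64(0.47117137908935547))
[-6.5  1.  16.1]
```

View pics/s5c.png

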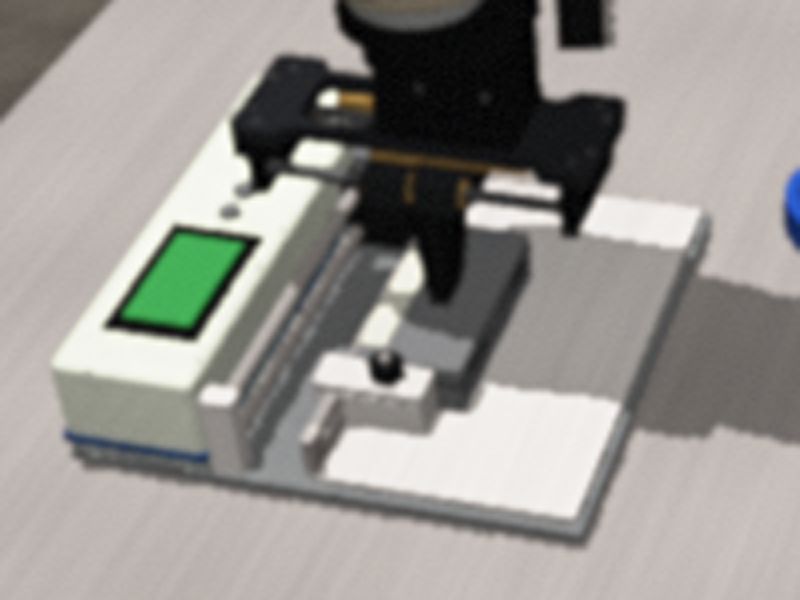

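```bash
python3 -m inch '[[[0,0.01,0],0,1],[[0,0,0],0,1],[[0,0.01,0],0,1],[[0,0,0],0,1],[[0,0.005,0],0,1],[[0,0,0],0,1],[[0,0,0],0,1],[[0,0,0],0,1],[[0,0,0],0,1],[[0,0,0],0,1]]'
python3 -m inch '[[[0,0,0],0,1],[[0,0,0],0,1],[[0,0,0],0,1],[[0,0,0],0,1],[[0,0,0],0,1],[[0,0,0],0,1],[[0,0,0],0,1],[[0,0,0],0,1],[[0,0,0],0,1],[[0,0,0],0,1]]'
```

```text
t: 36.1
eef_pos: [604.2, -4.9, 52.3]
tcp_rot: [-3.141, 0.0, 1.605]
ft_force: [-7.1, 0.6, 16.4]
opening: 0.004
grip_force: 8.2
t: 37.35
eef_pos: [604.2, -4.9, 52.3]
tcp_rot: [-3.141, 0.0, 1.605]
ft_force: [-7.8, 0.8, 16.5]
opening: 0.004
grip_force: 8.2
```

Friction-limited at about 7.5 N sideways, so I'll press harder for margin on the fence force.

```bash
python3 -m inch '[[[0,0,0.005],0,1],[[0,0,0],0,1],[[0,0.005,0.005],0,1],[[0,0,0],0,1],[[0,0.01,0],0,1],[[0,0,0],0,1],[[0,0.01,0],0,1],[[0,0,0],0,1],[[0,0,0],0,1],[[0,0,0],0,1]]'
python3 -m inch '[[[0,0,0],0,1],[[0,0,0],0,1],[[0,0,0],0,1],[[0,0,0],0,1],[[0,0,0],0,1],[[0,0,0],0,1],[[0,0,0],0,1],[[0,0,0],0,1],[[0,0,0],0,1],[[0,0,0],0,1]]'
```

```text
t: 38.6
eef_pos: [605.8, -4.8, 52.2]
tcp_rot: [-3.141, 0.0, 1.605]
ft_force: [-9.1, 0.6, 22.5]
opening: 0.002
grip_force: 11.2
t: 39.85
eef_pos: [605.8, -4.7, 52.2]
tcp_rot: [-3.141, 0.0, 1.605]
ft_force: [-9.3, 0.7, 22.4]
opening: 0.003
grip_force: 11.2
```

```bash
python3 -m inch '[[[0,0,0.01],0,1],[[0,0,0],0,1],[[0,0.01,0.01],0,1],[[0,0,0],0,1],[[0,0.01,0],0,1],[[0,0,0],0,1],[[0,0.01,0],0,1],[[0,0,0],0,1],[[0,0,0],0,1],[[0,0,0],0,1]]'
python3 -m inch '[[[0,0,0],0,1],[[0,0,0],0,1],[[0,0,0],0,1],[[0,0,0],0,1],[[0,0,0],0,1],[[0,0,0],0,1],[[0,0,0],0,1],[[0,0,0],0,1],[[0,0,0],0,1],[[0,0,0],0,1]]'
python3 -c "
from h import *
for i in range(3):
  p=eyes.read_camera('side');m=casemask(p,(604,-6),36);s=env.state()
  print(np.round(s['ft_force'],1),np.round(s['eef_pos'],1))
cv2.imwrite('pics/s6c.png',cv2.resize(p['pixels'][180:280,200:320],None,fx=6,fy=6,interpolation=cv2.INTER_CUBIC)[:,:,::-1])
"
```

```text
t: 41.1
eef_pos: [607.7, -4.7, 52.2]
tcp_rot: [3.141, 0.0, 1.605]
ft_force: [-12.7, 1.4, 34.4]
opening: 0.002
grip_force: 17.1
t: 42.35
eef_pos: [607.7, -4.7, 52.2]
tcp_rot: [3.141, 0.0, 1.605]
ft_force: [-12.7, 0.9, 34.0]
opening: 0.006
grip_force: 17.1
[-11.6   0.5  33.8] [607.7  -4.7  52.2]
[-13.5   1.2  34. ] [607.7  -4.7  52.2]
[-12.5   0.8  33.8] [607.7  -4.7  52.2]
```

View pics/s6c.png

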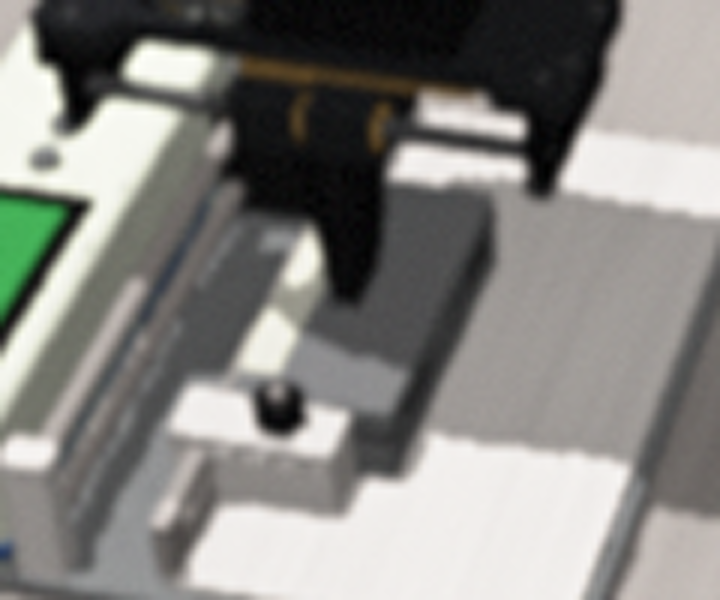

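The case stays put while the fingertip slips on the lid, so the fence force is uncertain. The print head is only near y≈-95, so I can grip the case's top few mm over the fence and push directly instead.

```bash
python3 -m inch '[[[0,0,-0.2],0,1],[[0,-0.05,-0.15],-0.06,-0.5],[[0,0,0],0,-0.5],[[0,0,0],0,-0.5],[[0,0,0],0,-0.5],[[0,0,0],0,-0.5],[[0,0,0],0,-0.5],[[0,0,0],0,-0.5],[[0,0,0],0,-0.5],[[0,0,0],0,-0.5]]'
python3 - <<'E'
from h import *
go(605,-5,46.5)
p=eyes.read_camera('side');m=casemask(p,(604,-6),36)
if m is not None: print(fit([(p,m)],(604,-6,.04),20))
cv2.imwrite('pics/s7c.png',cv2.resize(p['pixels'][180:280,200:320],None,fx=6,fy=6,interpolation=cv2.INTER_CUBIC)[:,:,::-1])
E
```

```text
t: 43.9
eef_pos: [605.1, -4.9, 70.3]
tcp_rot: [3.142, 0.0, 1.61]
ft_force: [-0.5, -0.6, 0.7]
opening: 0.748
grip_force: 0.0
at [605.1  -4.9  70.3] yaw 92.23 shift units [-0.001 -0.002  0.397]
(np.float64(605.0661431777932), np.float64(-5.741727608333377), np.float64(3.262141910912548), np.float64(0.310621440410614))
```

View pics/s7c.png

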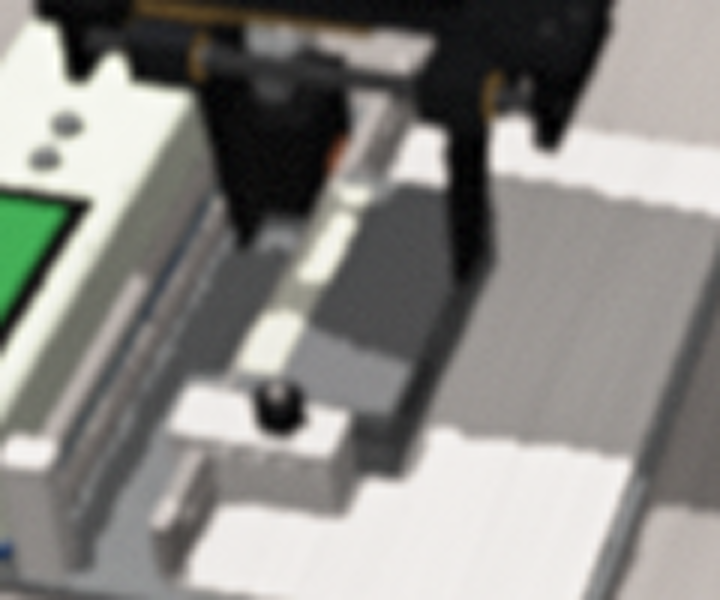

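The case sits square at the fence and block, with the fingers straddling it. I'll lower to just above the fence top and close.

```bash
python3 -m inch '[[[0,0,0.15],0,-0.5],[[0,0,0.14],0,-0.5],[[0,0,0.05],0,-0.5],[[0,0,0.05],0,-0.5],[[0,0,0],0,-0.5],[[0,0,0],0,-0.5],[[0,0,0],0,-0.5],[[0,0,0],0,-0.5],[[0,0,0],0,-0.5],[[0,0,0],0,-0.5]]'
```

```text
t: 45.25
eef_pos: [605.1, -4.9, 46.9]
tcp_rot: [3.142, 0.0, 1.61]
ft_force: [-0.5, -1.0, -0.9]
opening: 0.748
grip_force: 0.0
```

```bash
python3 -m inch '[[[0,0,0],0,-0.3],[[0,0,0],0,-0.2],[[0,0,0],0,-0.1],[[0,0,0],0,0.2],[[0,0,0],0,1],[[0,0,0],0,1],[[0,0,0],0,1],[[0,0,0],0,1],[[0,0,0],0,1],[[0,0,0],0,1]]'
```

```text
t: 46.5
eef_pos: [604.6, -4.9, 46.8]
tcp_rot: [-3.141, 0.0, 1.61]
ft_force: [-5.2, -0.9, 2.4]
opening: 0.582
grip_force: 30.0
```

```bash
python3 -m inch '[[[0,0.005,0.005],0,1],[[0,0,0],0,1],[[0,0.005,0.005],0,1],[[0,0,0],0,1],[[0,0.005,0.005],0,1],[[0,0,0],0,1],[[0,0,0],0,1],[[0,0,0],0,1],[[0,0,0],0,1],[[0,0,0],0,1]]'
```

```text
t: 47.75
eef_pos: [604.7, -4.9, 46.8]
tcp_rot: [-3.139, -0.0, 1.61]
ft_force: [-13.5, -0.6, 16.0]
opening: 0.585
grip_force: 30.0
```

```bash
python3 -m inch '[[[0,0,0],0,1],[[0,0,0],0,1],[[0,0,0],0,1],[[0,0,0],0,1],[[0,0,0],0,1],[[0,0,0],0,1],[[0,0,0],0,1],[[0,0,0],0,1],[[0,0,0],0,1],[[0,0,0],0,1]]'
python3 - <<'E'
from h import *
p=eyes.read_camera('side')
cv2.imwrite('pics/s8c.png',cv2.resize(p['pixels'][180:280,200:320],None,fx=6,fy=6,interpolation=cv2.INTER_CUBIC)[:,:,::-1])
E
```

```text
t: 49.0
eef_pos: [604.7, -4.9, 46.8]
tcp_rot: [-3.139, -0.0, 1.61]
ft_force: [-13.4, -1.2, 14.3]
opening: 0.587
grip_force: 30.0
```

View pics/s8c.png

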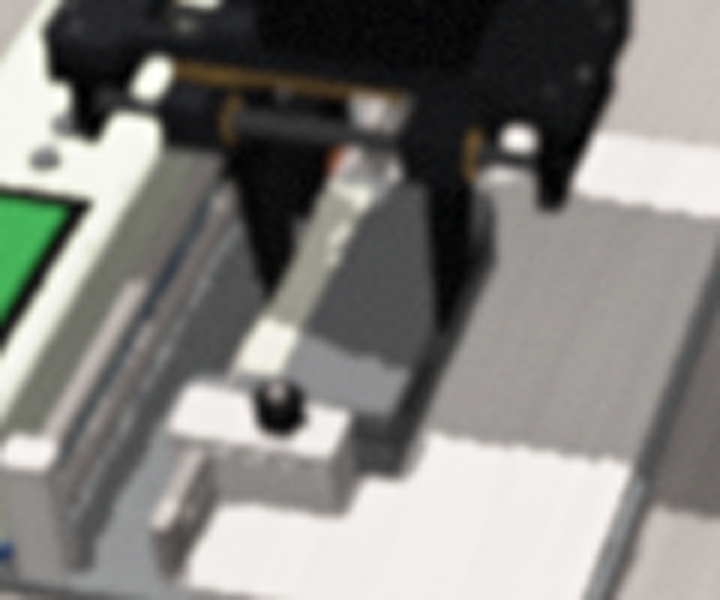

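The case is unmoved at the fence and block, gripped and pressed down and in, and the forces are steady.

```bash
python3 -c "
from cell import env
print(env.job_done())"
```

```text
the job is handed in; nothing more can be done
None
```

I handed the job in at about 49 s, with the case flat on the bed against the fence and stop block, still gripped and pushed about 13 N in and 14 N down at the wrist; I got no verdict back.

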